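# Clamp the lid on the storage jar

### The job

Close the storage jar: put the lid that fits on it, swing the stand's clamp arm over the lid as far as it goes, then turn the black knob clockwise until the pad under it just touches the lid and add a quarter turn, no more. Overtightening cracks the lid; let go of everything at the end and leave the other things where they are.

Things in the scene. Friction and masses are not known exactly. Their poses are not given: they have to be found in the camera images.
- lid: The white lid that fits the jar, 200 g: a flat disc 80 mm across and 8 mm thick; under it a round plug 62 mm across and 8 mm deep, and on top in the middle a plain round grip 30 mm across and 24 mm high with a flat top. It lies plug down on the table, 40 mm high in all. Origin: centre of the plug's underside, z up; yaw does not matter.
- wide_lid: A bystander: a second lid of the same make but with a disc 104 mm across, for another jar; it may lie in either of the two lid places. Same origin as the lid. Leave it.
- stand: Wooden board 160 x 250 x 20 mm, fixed to the table, with the white jar (92 mm across, 90 mm high, rim 80 mm outside and 70 mm inside, 110 mm above the table) fixed on it and, 130 mm from the jar's axis, a steel post. Origin: on the table under the jar's axis; +y points from the jar to the post, z up.
- mouth (a point): Centre of the jar's mouth, at rim height (110 mm above the table). The seated lid's origin is 8 mm below it and the top of the seated lid's grip 32 mm above it.
- swing: Steel clamp arm: a bar 22 mm wide, 158 to 172 mm above the table, that turns flat about the post. Origin: on the post's axis at 158 mm height; -y points along the arm to the knob, 130 mm away. It starts open by 0.95 to 1.4 rad, anticlockwise seen from above; pushed at the knob with about 2 N it closes clockwise to a firm stop, knob over the jar's middle, and stays where left.
- knob_mid (a point): On the knob's axis, at mid height of the knob, 196 mm above the table; fixed to the arm (does not turn with the knob). The knob is a round black ribbed cylinder, 40 mm across and 30 mm high, 181 to 211 mm above the table within 2 mm; it turns without rising or sinking and can be gripped across at any yaw. Clockwise seen from above tightens. It turns 0.5 to 2.7 rad before the pad touches.
- pad_axis (a point): At the arm's underside below the knob, 155 mm up. Under it the knob drives a sprung black pad, 24 mm across: 10 mm a turn, at the start about 1 to 4 mm above the seated lid's grip. Turning takes 0.04 N m while the pad is free; at touch it jumps to 0.2 N m or more, then grows 0.2 N m per rad; a quarter turn past touch gives about 11 N. The knob stays where left; turning back eases the force.
- can: Bystander: food tin, 66 mm across, 85 mm high; origin under its centre.
- spice: Bystander: amber jar with black cap, 44 mm across, 75 mm high; origin under its centre.
- carton: Bystander: carton 65 x 65 x 120 mm; origin under its centre.
- bowl: Bystander: small blue bowl, 100 mm across, 45 mm high; origin under its centre.
- mug: Bystander: mug, 80 mm across, 90 mm high, handle at its +y; origin under its centre.
- spoon: Bystander: spoon lying flat, along its own x.
There are look-alikes about, which are no part of the job. What is shaped like the lid but pink or purple is not meant.

How it is judged:
On the way, in this order (a step that is already met when the one before it is completed fails the run):
1. the lid sits in the jar's mouth (horizontal distance between lid and mouth below 0.007 m and z of lid in the frame of mouth below -0.005 m and angle between lid's own z axis and vertical below 0.05 rad), for 0.2 s.
2. the clamp arm is at its stop over the lid (all of step 1 and horizontal distance between knob_mid and mouth below 0.006 m), for 0.2 s.
3. the pad presses on the lid (all of step 2 and contact force between swing and lid above 4 N), for 0.1 s.
At the end, for the whole second after the job is handed in: The lid sits flat in the jar's mouth (plug at least 5 mm in, within 7 mm of the middle, within 0.05 rad of level) and still, the arm is at its stop (knob within 6 mm of the jar's axis), and the pad presses on the lid with 8 to 13.8 N, which is a quarter turn past touch give or take about 25 degrees (all of step 2 and contact force between swing and lid between 8 and 13.8 N and linear speed of lid below 0.01 m/s).
It fails at once if the pad presses on the lid with more than 17 N (about half a quarter turn too far): it cracks (contact force between swing and lid above 17 N).
It fails at once if a bystander is moved by more than 20 mm (distance of any of wide_lid, can, spice, carton, bowl, mug, spoon from where it was at the start of the episode above 0.02 m).
It also fails if it takes over 72 s, if anything falls off the work surface, if the arm or the gripper's body presses on something with over 40 N, if the wrist force passes 120 N, or if a joint passes its speed limit or range.

### The arm

A 7-joint arm with a two-finger parallel gripper is mounted at the origin on the work surface. World frame = base frame: x ahead of the robot, y to its left, z up, the work surface at z = 0. Lengths are in m, angles in rad, forces in N, time in s.
With the tool pointing down it reaches from about 0.425 to 0.875 m from the base axis. Payload 4.7 kg.
Tool frame: the origin (TCP) lies at the very end of the fingers, on their centre line; the grasp point (between the pads) lies 19 mm behind it (hold_point_z is the z of the grasp point in the tool frame, in m); z points along the fingers, y is the line along which they close (so a half turn about z gives the same grasp; the last joint's range is limited). The gripper opens to 87 mm and grips with 3 to 60 N. Pads are 19 mm wide; open, the fingers measure 117 mm over their backs; the gripper's body (75 mm by 190 mm) begins 51 mm behind the grasp point.
Start: joints at [1.215, 0.321, -0.07, 1.45, 0.023, 1.371, -0.057], TCP at [0.235, -0.606, 0.202] pointing down, gripper open.
Joint ranges: [-2.86, 2.86], [-0.3, 2.09], [-1.38, 1.24], [0.06, 2.45], [-1.56, 4.7], [0.09, 2.05], [-2.69, 2.69]. Speed limits (rad/s): [2.57, 2.57, 3.14, 3.14, 3.14, 3.14, 3.14].

### API

Orientations are given as a unit quaternion [w, x, y, z].
In Python, from rig import * gives the robot as it stands.
- The arm moves only by the tool drive_tool, never from a script. Its argument "steps" is a list of rows, each an object with "linear": the shift along the tool's x, y, z each as a share of 0.2 m, from -1 to 1, a list of three; "dr": the turn, a rotation vector about the tool's x, y, z each as a share of 360 degrees, from -1 to 1, a list of three; "gripper": the gripper's target within -1 to 1 (shut at 1, half-way at 0, fully open at -1). In form: [{"linear": [dx, dy, dz], "dr": [ax, ay, az], "gripper": gripper}, ...]. A call has exactly 10 rows; each row is the pose to reach, as a shift and turn from the pose commanded when the call began, along the tool's axes at that moment, turning the shorter way round; what a row does not reach only later rows make up. A row lasts 1/10 s, in which the tool goes at most 50 mm and 8.59 degrees, less where a joint would pass 70% of its speed; a pose out of reach is approached as far as the arm can. A call with a number of a shift or a turn outside -1 to 1 is refused whole. A call with a gripper value outside its range is refused whole. The fingers move at their own pace and stop on an object; "squeeze" is the grip in N (left out, the last holds). Time passes only in rows, so rows that repeat a pose let the fingers close, or fill a call up. It gives the time, the measured TCP pose, the force, the opening and the grip force at its end, in the units of the state.
- state(): the state, without advancing time (a new reading comes with each control period).
- read_camera(name): name is "scene" or "side" or "wrist"; returns a dict with "color" (480x640x3 uint8, red, green, blue), "range_z" (480x640 float32, m along the optical axis (not along the pixel's ray), 0 where there is no reading), "fov_y" (degrees; the focal length in pixels is half the picture's height over the tangent of half this angle, whatever the lens; pixels are square), "cx", "cy" (the principal point, pixels), "xyz" and "attitude" of the camera in the world; the wrist camera has in their place "mount" (4x4, takes a point from camera to tool coordinates, whose origin is the TCP and whose axes are the flange's). Camera axes: x right, y down, z forward; pixel columns grow to the right and rows downward; lengths in m; the calibration is good to about 2 mm. The wrist camera is an equidistant fisheye: a pixel r from the principal point sees the ray r / f radians off the axis. A picture is of the moment at which its call begins: read the wrist's pose just before it.
- close_job(): hands the job in; it is judged then, once.
Trained networks look in the newest picture that a camera, given by its name, has taken for a name from the list of things; names that differ only in an ending like _2 or _b are one class to them, and where a whole thing is asked for, a point or a joint stands for the part that bears it (a point fixed in the world has none). Each returns a list of dicts, best first, with "confidence" (0 to 1); they miss things now and then, are a little off and sometimes report something else, mostly with a low value. They report only what shows in the picture. A call takes as long as a camera call. They do not tell look-alikes from the thing itself.
- cut_out(thing, camera): "mask" (480x640 bool, what is visible of it) and "extent" ([centre column, centre row, width, height] in pixels, round what is visible of it).
The state is a dict: "t": time; "joints": joint angles; "qd": joint speeds; "joint_efforts": joint torques, N m; "ee_pos": TCP position; "orientation": TCP orientation; "ft_force": force on the tool from outside, world axes, zero at the start; "moment": the same for the moment, N m; "gripper_width": opening from 0.0 (shut) to 1.0 (fully open); "finger_force": force on a finger pad.
Only numpy, scipy, OpenCV 4.12 (cv2) and the standard library are available. Lean on these libraries where they do the work, as an engineer would, in place of code of your own. Each camera call takes 0.05 s, during which the arm holds its last target. There are 200 camera calls.

## Working session

There is one attempt and no reset: what is moved stays moved. The work goes in short steps, Python scripts to look and compute and a tool call to move; the robot and the scene stay as the last step left them, time stands still between calls to the robot, and variables do not carry over. Pictures are saved under pics/ and viewed, at most 10 in all, crops included, and the job is handed in when it is done.

Besides the shell and the picture viewer there is one more tool, called after "Request:" as name(argument=value, ...), one argument or row to a line, values as JSON. drive_tool: Moves the arm, as the interface text tells. Shift numbers are shares of 0.2 m and turn numbers shares of 360 degrees, none past 1 either way. Its arguments: {"type":"object","properties":{"steps":{"type":"array"},"squeeze":{"type":"number"}},"required":["steps"]}

```bash
ls; mkdir -p pics
cat > h.py <<'E'
from rig import *
import numpy as np, cv2
from scipy.spatial.transform import Rotation as R
def rot(q): return R.from_quat([q[1],q[2],q[3],q[0]]).as_matrix()
def cloud(c,s=None):
    v,u=np.mgrid[0:480,0:640]; z=c["range_z"]
    f=240/np.tan(np.radians(c["fov_y"])/2)
    x=(u-c["cx"]);y=(v-c["cy"])
    if "mount" in c:
        r=np.hypot(x,y);th=r/f;k=np.where(r>0,np.tan(th)/np.maximum(r,1e-9),1/f)
        P=np.stack([x*k*z,y*k*z,z],-1); M=np.array(c["mount"])
        P=P@M[:3,:3].T+M[:3,3]
        return P@rot(s["orientation"]).T+np.array(s["ee_pos"])
    P=np.stack([x/f*z,y/f*z,z],-1)
    return P@rot(c["attitude"]).T+np.array(c["xyz"])
def save(c,n): cv2.imwrite("pics/"+n,c["color"][...,::-1])
E
python3 - <<'E'
from h import *
s=state();print(s)
for n in ["scene","side"]:
    c=read_camera(n);save(c,n+"1.png");P=cloud(c);print(n,c["xyz"],c["attitude"],c["fov_y"])
    for t in ["lid","wide_lid","stand","swing","knob_mid","can","spice","carton","bowl","mug","spoon"]:
        for d in cut_out(t,n)[:3]:
            m=d["mask"]&(c["range_z"]>0)
            if m.sum()<5: continue
            p=P[m];print(t,round(d["confidence"],2),np.round(d["extent"]),np.round(np.median(p,0),3),np.round(np.percentile(p,2,0),3),np.round(np.percentile(p,98,0),3),np.median(c["color"][m],0))
E
```

```text
pics
{'t': 0.0, 'joints': array([ 1.21508271,  0.32182922, -0.07006712,  1.4516813 ,  0.0226094 ,
        1.37076764, -0.05689439]), 'qd': array([-0.00060946, -0.00075612, -0.00012582,  0.00051124,  0.00080171,
        0.00102622,  0.00088837]), 'joint_efforts': array([-1.78070845e-04, -4.91276908e+01, -4.03370289e-01, -3.12523413e+01,
       -6.38523046e-02,  4.38375771e-02,  1.84514747e-04]), 'ee_pos': array([ 0.23466382, -0.60553504,  0.2012542 ]), 'orientation': array([-9.21341319e-04,  9.82950970e-01,  1.83865408e-01, -2.29227928e-04]), 'ft_force': array([-0.23654822, -0.14511728, -0.40283815]), 'moment': array([-0.00558367, -0.03199723, -0.01038715]), 'finger_force': 0.0, 'gripper_width': 1.000711783453391}
scene [1.16409662 0.09024852 0.85858412] [-0.2361941   0.59914563  0.7124787  -0.27858745] 52.26300903031546
lid 0.75 [206. 353.  42.  34.] [ 0.713 -0.213  0.015] [ 0.674 -0.249 -0.001] [ 0.749 -0.175  0.04 ] [ 99.  52. 114.]
lid 0.64 [255. 210.  33.  25.] [ 0.299 -0.223  0.015] [ 0.257 -0.263  0.009] [ 0.327 -0.192  0.04 ] [191. 111. 128.]
lid 0.62 [223. 309.  39.  32.] [ 0
[... 3086 characters left out ...]

bowl 0.92 [350. 174.  29.  27.] [ 0.698 -0.376  0.031] [ 0.641 -0.407  0.006] [ 0.733 -0.314  0.05 ] [ 60.  80. 102.]
bowl 0.47 [418. 214.  29.  43.] [ 0.384 -0.314  0.085] [ 0.355 -0.375  0.004] [ 0.423 -0.297  0.125] [107.  80.  74.]
mug 0.61 [395. 187.  25.  37.] [ 0.523 -0.372  0.06 ] [ 0.489 -0.428  0.006] [ 0.567 -0.348  0.094] [122.  66.  45.]
spoon 0.79 [254. 372.  88.  27.] [0.37  0.375 0.014] [0.313 0.292 0.002] [0.428 0.453 0.024] [143. 126.  98.]
spoon 0.7 [304. 229.   8.  23.] [ 0.598 -0.041  0.051] [ 0.584 -0.063  0.007] [ 0.621 -0.029  0.081] [103.  64.  35.]
spoon 0.49 [345. 208.  25.  19.] [ 0.589 -0.214  0.019] [ 0.562 -0.253  0.012] [ 0.632 -0.185  0.044] [195. 181. 165.]
```

View pics/scene1.png

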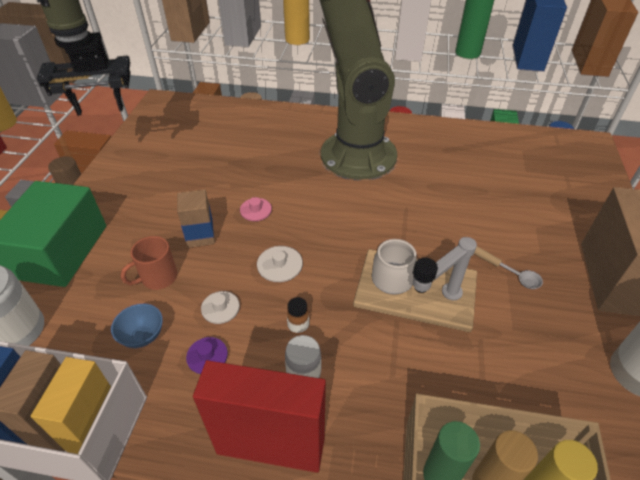

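Run:
```python
from h import *
def ring(p):
    (x,y),r=cv2.minEnclosingCircle(p[:,:2].astype(np.float32));return np.round([x,y,r],4)
def ls(p):
    A=np.c_[2*p[:,:2],np.ones(len(p))];s=np.linalg.lstsq(A,(p[:,:2]**2).sum(1),rcond=None)[0];return np.round([s[0],s[1],np.sqrt(s[2]+s[0]**2+s[1]**2)],4)
for n in ["scene","side"]:
    c=read_camera(n);P=cloud(c).reshape(-1,3);P=P[c["range_z"].ravel()>0]
    def box(x0,x1,y0,y1,z0,z1): return P[(P[:,0]>x0)&(P[:,0]<x1)&(P[:,1]>y0)&(P[:,1]<y1)&(P[:,2]>z0)&(P[:,2]<z1)]
    for nm,b in dict(lidtop=(.54,.66,-.28,-.16,.034,.05),liddisc=(.54,.66,-.28,-.16,.01,.022),knobtop=(.4,.7,.05,.33,.203,.22),rim=(.35,.65,.05,.2,.104,.118),armtop=(.4,.7,.05,.33,.168,.18),board=(.3,.7,0,.4,.015,.028),zhi=(.4,.7,.05,.33,.182,.2)).items():
        p=box(*b)
        if len(p)>5: print(n,nm,len(p),ring(p),ls(p),np.round(p.mean(0),4))
        if nm=="board": print(cv2.minAreaRect(p[:,:2].astype(np.float32)))
        if nm=="armtop":print(cv2.minAreaRect(p[:,:2].astype(np.float32)), cv2.boxPoints(cv2.minAreaRect(p[:,:2].astype(np.float32))).round(3).tolist())
```

```text
scene lidtop 146 [ 0.5968 -0.2214  0.0163] [ 0.5976 -0.222   0.0112] [ 0.5981 -0.2219  0.0382]
scene liddisc 743 [ 0.5971 -0.222   0.0414] [ 0.5972 -0.2224  0.0306] [ 0.6028 -0.2196  0.0146]
scene knobtop 348 [0.5818 0.1782 0.0219] [0.5829 0.178  0.0146] [0.584  0.1778 0.2087]
scene rim 287 [0.4681 0.1294 0.0417] [0.4685 0.1306 0.0374] [0.47   0.1309 0.108 ]
scene armtop 609 [0.5302 0.2185 0.0822] [0.5368 0.2336 0.0479] [0.5159 0.2331 0.1722]
((0.5326498746871948, 0.2218257337808609), (0.03338310495018959, 0.16421420872211456), 54.11378479003906) [[0.4560000002384186, 0.25600001215934753], [0.5889999866485596, 0.1599999964237213], [0.609000027179718, 0.18700000643730164], [0.47600001096725464, 0.28299999237060547]]
scene board 4036 [0.4521 0.2149 0.1804] [0.4353 0.1908 0.1135] [0.4983 0.2016 0.019 ]
((0.4396025538444519, 0.21484138071537018), (0.3028150796890259, 0.23523341119289398), 84.9306869506836)
scene zhi 155 [0.582  0.1784 0.0212] [0.5808 0.1784 0.0198] [0.5955 0.1759 0.1916]
side lidtop 59 [ 0.5965 -0.222   0.0196] [ 0.5956 -0.2215  0.0118] [ 0.5952 -0.2201  0.0414]
side lid
[... 196 characters left out ...]
1308 0.0434] [0.4662 0.1318 0.0373] [0.4661 0.1316 0.1098]
side armtop 403 [0.5178 0.2203 0.0738] [0.5177 0.2275 0.0445] [0.5158 0.2305 0.1746]
((0.5215326547622681, 0.22519350051879883), (0.031510189175605774, 0.14688679575920105), 50.693477630615234) [[0.45500001311302185, 0.25999999046325684], [0.5680000185966492, 0.16599999368190765], [0.5879999995231628, 0.19099999964237213], [0.4749999940395355, 0.2840000092983246]]
side board 3333 [0.5372 0.2012 0.2526] [0.4483 0.2103 0.0956] [0.45   0.2216 0.0213]
((0.47767919301986694, 0.17176051437854767), (0.25801920890808105, 0.49391576647758484), 26.047927856445312)
side zhi 76 [0.5319 0.2206 0.0735] [0.5301 0.2146 0.0505] [0.5682 0.1878 0.1917]
```

Request:
drive_tool(
  steps=[
    {"linear": [0.1,-0.05,0],"dr": [0,0,0],"gripper": -1},
    {"linear": [0.25,-0.12,0],"dr": [0,0,0],"gripper": -1},
    {"linear": [0.4,-0.19,0],"dr": [0,0,0],"gripper": -1},
    {"linear": [0.55,-0.26,0],"dr": [0,0,0],"gripper": -1},
    {"linear": [0.7,-0.33,0],"dr": [0,0,0],"gripper": -1},
    {"linear": [0.85,-0.4,0],"dr": [0,0,0],"gripper": -1},
    {"linear": [1,-0.476,0],"dr": [0,0,0],"gripper": -1},
    {"linear": [1,-0.476,0],"dr": [0,0,0],"gripper": -1},
    {"linear": [1,-0.476,0],"dr": [0,0,0],"gripper": -1},
    {"linear": [1,-0.476,0],"dr": [0,0,0],"gripper": -1},
  ],
)

```text
t: 2.3
ee_pos: [0.3859, -0.4462, 0.2023]
orientation: [0.0, 0.983, 0.183, -0.0]
ft_force: [-0.6, -0.6, 0.3]
gripper_width: 1.002
finger_force: 0.0
```

```bash
cat >> h.py <<'E'
def go(target,ydeg=None):
    "shares for world target position and tool-y yaw in degrees"
    s=state();M=rot(s["orientation"]);d=M.T@(np.array(target)-s["ee_pos"])/0.2
    print("t",round(s["t"],2),"pos",np.round(s["ee_pos"],4),"yaw_y",round(np.degrees(np.arctan2(M[1,1],M[0,1])),2),"j7",round(s["joints"][6],3),"F",np.round(s["ft_force"],1),"Mz",round(s["moment"][2],3),"w",round(s["gripper_width"],3))
    print("lin",np.round(d,3))
    if ydeg is not None:
        a=np.radians(ydeg);y=np.array([np.cos(a),np.sin(a),0]);z=np.array([0,0,-1.]);G=np.stack([np.cross(y,z),y,z],1)
        print("dr",np.round(R.from_matrix(M.T@G).as_rotvec()/(2*np.pi),4))
E
python3 -c "
from h import *
go([.597,-.222,.15],-31)
c=read_camera('scene');P=cloud(c).reshape(-1,3)
p=P[(abs(P[:,0]-.48)<.025)&(abs(P[:,1]-.262)<.025)&(P[:,2]>.17)];print(len(p),p.min(0),p.max(0),np.histogram(p[:,2],8))
"
```

```text
t 2.3 pos [ 0.3859 -0.4462  0.2023] yaw_y -68.91 j7 -0.422 F [-0.6 -0.6  0.3] Mz -0.013 w 1.002
lin [ 1.388 -0.666  0.26 ]
dr [ 0.      0.0002 -0.1053]
234 [0.46438588 0.23721131 0.17010272] [0.50481332 0.27603315 0.17842238] (array([21, 27, 27, 31, 61, 46, 20,  1]), array([0.17010272, 0.17114268, 0.17218264, 0.1732226 , 0.17426255,
       0.17530251, 0.17634247, 0.17738243, 0.17842238]))
```

Request:
drive_tool(
  steps=[
    {"linear": [0.15,-0.07,0],"dr": [0,0,-0.01],"gripper": -1},
    {"linear": [0.3,-0.14,0],"dr": [0,0,-0.03],"gripper": -1},
    {"linear": [0.5,-0.24,0],"dr": [0,0,-0.05],"gripper": -1},
    {"linear": [0.7,-0.34,0],"dr": [0,0,-0.07],"gripper": -1},
    {"linear": [0.85,-0.41,0],"dr": [0,0,-0.09],"gripper": -1},
    {"linear": [1,-0.48,0],"dr": [0,0,-0.105],"gripper": -1},
    {"linear": [1,-0.48,0],"dr": [0,0,-0.105],"gripper": -1},
    {"linear": [1,-0.48,0],"dr": [0,0,-0.105],"gripper": -1},
    {"linear": [1,-0.48,0],"dr": [0,0,-0.105],"gripper": -1},
    {"linear": [1,-0.48,0],"dr": [0,0,-0.105],"gripper": -1},
  ],
)

```text
t: 3.35
ee_pos: [0.5375, -0.2854, 0.2022]
orientation: [0.0, 0.871, 0.491, -0.0]
ft_force: [0.7, -0.1, -0.6]
gripper_width: 1.001
finger_force: 0.0
```

```bash
python3 -c "
from h import *
s=state();c=read_camera('wrist');P=cloud(c,s).reshape(-1,3);save(c,'w1.png')
p=P[(abs(P[:,0]-.597)<.06)&(abs(P[:,1]+.222)<.06)&(c['range_z'].ravel()>0)]
for a,b in((.034,.048),(.01,.024)):
  q=p[(p[:,2]>a)&(p[:,2]<b)];print(len(q),q.mean(0),cv2.minEnclosingCircle(q[:,:2].astype(np.float32)))
go([.597,-.222,.15],-31)
"
```

```text
798 [ 0.5968989  -0.226031    0.04044285] ((0.5969300866127014, -0.22593608498573303), 0.015074638649821281)
4199 [ 0.5965331  -0.2256401   0.01636962] ((0.5969561338424683, -0.22593002021312714), 0.0402151495218277)
t 3.4 pos [ 0.5377 -0.2851  0.2023] yaw_y -31.21 j7 -0.177 F [ 0.4 -0.6  0.1] Mz 0.02 w 0.995
lin [0.424 0.09  0.261]
dr [-0.      0.0001 -0.0006]
```

View pics/w1.png

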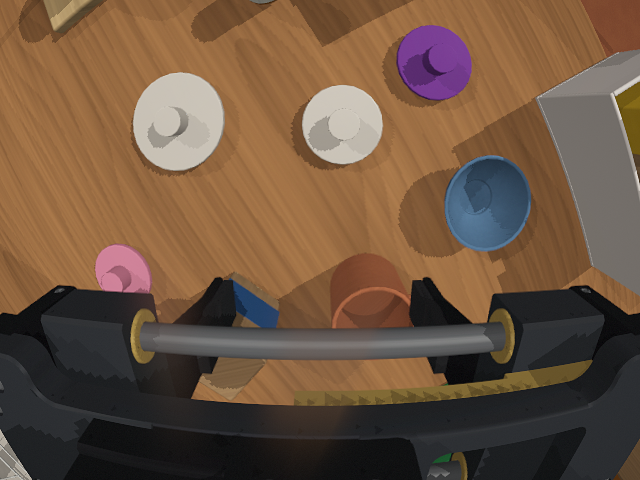

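Request:
drive_tool(
  steps=[
    {"linear": [0.2,0.05,0.1],"dr": [0,0,0],"gripper": -1},
    {"linear": [0.408,0.099,0.2],"dr": [0,0,0],"gripper": -1},
    {"linear": [0.408,0.099,0.35],"dr": [0,0,0],"gripper": -1},
    {"linear": [0.408,0.099,0.5],"dr": [0,0,0],"gripper": -1},
    {"linear": [0.408,0.099,0.65],"dr": [0,0,0],"gripper": -1},
    {"linear": [0.408,0.099,0.78],"dr": [0,0,0],"gripper": -1},
    {"linear": [0.408,0.099,0.86],"dr": [0,0,0],"gripper": -1},
    {"linear": [0.408,0.099,0.905],"dr": [0,0,0],"gripper": -1},
    {"linear": [0.408,0.099,0.905],"dr": [0,0,0],"gripper": -1},
    {"linear": [0.408,0.099,0.905],"dr": [0,0,0],"gripper": 1},
  ],
  squeeze=25,
)

```text
t: 4.4
ee_pos: [0.5986, -0.224, 0.0225]
orientation: [0.001, 0.87, 0.492, 0.001]
ft_force: [0.3, 0.4, -0.1]
gripper_width: 0.966
finger_force: 0.0
```

Request:
drive_tool(
  steps=[
    {"linear": [0,0,0],"dr": [0,0,0],"gripper": 1},
    {"linear": [0,0,0],"dr": [0,0,0],"gripper": 1},
    {"linear": [0,0,0],"dr": [0,0,0],"gripper": 1},
    {"linear": [0,0,0],"dr": [0,0,0],"gripper": 1},
    {"linear": [0,0,0],"dr": [0,0,0],"gripper": 1},
    {"linear": [0,0,0],"dr": [0,0,0],"gripper": 1},
    {"linear": [0,0,0],"dr": [0,0,0],"gripper": 1},
    {"linear": [0,0,0],"dr": [0,0,0],"gripper": 1},
    {"linear": [0,0,0],"dr": [0,0,0],"gripper": 1},
    {"linear": [0,0,0],"dr": [0,0,0],"gripper": 1},
  ],
)

```text
t: 5.4
ee_pos: [0.5978, -0.2235, 0.0213]
orientation: [0.0, 0.87, 0.492, -0.0]
ft_force: [-0.9, 0.2, 0.9]
gripper_width: 0.082
finger_force: 0.0
```

```bash
python3 -c "
from h import *
go([.4675,.131,.25],-31)"
```

```text
t 5.4 pos [ 0.5978 -0.2235  0.0213] yaw_y -31.01 j7 -0.375 F [-0.9  0.2  0.9] Mz -0.026 w 0.082
lin [ 1.184 -1.471 -1.143]
dr [-0.  0. -0.]
```

```bash
python3 -c "
from h import *
s=state();c=read_camera('wrist');P=cloud(c,s).reshape(-1,3);save(c,'w2.png')
c=read_camera('scene');P=cloud(c);print(state()['gripper_width'],state()['finger_force'])
cv2.imwrite('pics/s2.png',cv2.resize(c['color'][230:390,110:320,::-1],None,fx=3,fy=3))
"
```

```text
0.028842115328488044 0.0
```

View pics/w2.png

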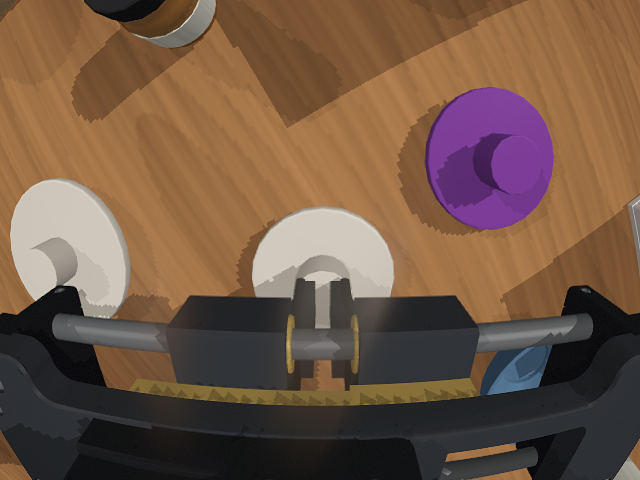

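View pics/s2.png

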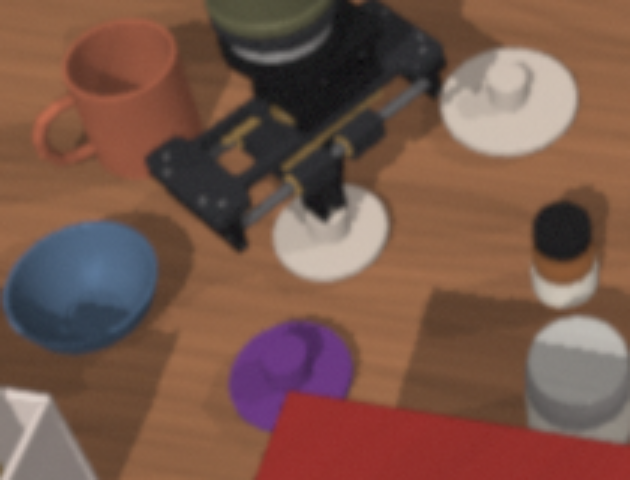

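```bash
python3 -c "
from h import *
def fit(q):
  A=np.c_[2*q[:,:2],np.ones(len(q))];return cv2.minEnclosingCircle(q[:,:2].astype(np.float32))
for n in ('wrist','scene','side'):
  s=state();c=read_camera(n);P=cloud(c,s)
  for d in cut_out('lid',n)[:4]:
    q=P[d['mask']&(c['range_z']>0)];m=np.median(q,0)
    if np.hypot(m[0]-.6,m[1]+.222)<.08:
      for a,b in((.034,.048),(.01,.024)):
        k=q[(q[:,2]>a)&(q[:,2]<b)&(np.hypot(q[:,0]-m[0],q[:,1]-m[1])<.06)]
        if len(k)>5: print(n,d['confidence'],a,len(k),k.mean(0).round(4),fit(k),k[:,:2].min(0).round(3),k[:,:2].max(0).round(3))
go([.597,-.226,.1])
"
```

```text
wrist 0.73 0.034 1020 [ 0.6002 -0.2199  0.0397] ((0.5969628691673279, -0.2254992425441742), 0.015345742926001549) [ 0.585 -0.239] [ 0.612 -0.21 ]
wrist 0.73 0.01 8931 [ 0.6046 -0.2127  0.0165] ((0.5972828269004822, -0.225030779838562), 0.03966028615832329) [ 0.559 -0.255] [ 0.637 -0.186]
scene 0.93 0.034 65 [ 0.604  -0.2205  0.0381] ((0.5987892746925354, -0.2222764492034912), 0.015665654093027115) [ 0.59  -0.238] [ 0.612 -0.207]
scene 0.93 0.01 715 [ 0.6045 -0.219   0.0146] ((0.5969910025596619, -0.22178304195404053), 0.04060224071145058) [ 0.557 -0.262] [ 0.637 -0.183]
side 0.88 0.034 33 [ 0.5914 -0.2133  0.0403] ((0.5947574973106384, -0.21828944981098175), 0.015947062522172928) [ 0.579 -0.229] [ 0.611 -0.203]
side 0.88 0.01 255 [ 0.591  -0.2148  0.0176] ((0.5956020355224609, -0.22071212530136108), 0.042730625718832016) [ 0.554 -0.263] [ 0.636 -0.179]
t 5.8 pos [ 0.5978 -0.2235  0.0214] yaw_y -31.01 j7 -0.375 F [ 0.1  0.  -0.2] Mz 0.058 w 0.004
lin [-0.013  0.003 -0.393]
```

```bash
python3 -c "
from h import *
s=state();c=read_camera('wrist');P=cloud(c,s)
M=rot(s['orientation']);T=(P-s['ee_pos'])@M
print(np.array(c['mount']).round(3))
for v in range(225,400,10):
  print(v,[tuple((T[v,u]*1000).round().astype(int)) for u in (304,312,322,332,345)])
cv2.imwrite('pics/w3.png',cv2.resize(c['color'][200:400,220:430,::-1],None,fx=3,fy=3))
"
```

```text
[[-0.001 -0.956 -0.294  0.079]
 [ 1.    -0.001  0.001  0.   ]
 [-0.001 -0.294  0.956 -0.183]
 [ 0.     0.     0.     1.   ]]
225 [(np.int64(28), np.int64(-9), np.int64(5)), (np.int64(28), np.int64(-5), np.int64(5)), (np.int64(28), np.int64(0), np.int64(5)), (np.int64(28), np.int64(5), np.int64(5)), (np.int64(29), np.int64(12), np.int64(4))]
235 [(np.int64(23), np.int64(-9), np.int64(5)), (np.int64(23), np.int64(-5), np.int64(4)), (np.int64(22), np.int64(0), np.int64(7)), (np.int64(23), np.int64(5), np.int64(4)), (np.int64(23), np.int64(12), np.int64(5))]
245 [(np.int64(17), np.int64(-9), np.int64(4)), (np.int64(18), np.int64(-5), np.int64(4)), (np.int64(17), np.int64(0), np.int64(6)), (np.int64(17), np.int64(6), np.int64(5)), (np.int64(17), np.int64(12), np.int64(5))]
255 [(np.int64(12), np.int64(-9), np.int64(5)), (np.int64(12), np.int64(-5), np.int64(5)), (np.int64(12), np.int64(0), np.int64(3)), (np.int64(12), np.int64(6), np.int64(5)), (np.int64(12), np.int64(13), np.int64(5))]
265 [(np.int64(8), np.int64(-9), np.int64(-1)), (np.int64(11), np.int64(-5), np.int64(-7)), (np.int64(1
[... 2385 characters left out ...]
(-115))]
375 [(np.int64(15), np.int64(-5), np.int64(-102)), (np.int64(-10), np.int64(-4), np.int64(-70)), (np.int64(-82), np.int64(0), np.int64(22)), (np.int64(-10), np.int64(4), np.int64(-70)), (np.int64(24), np.int64(5), np.int64(-113))]
385 [(np.int64(13), np.int64(-5), np.int64(-103)), (np.int64(-90), np.int64(-7), np.int64(20)), (np.int64(-91), np.int64(0), np.int64(22)), (np.int64(-90), np.int64(7), np.int64(21)), (np.int64(22), np.int64(5), np.int64(-114))]
395 [(np.int64(23), np.int64(-4), np.int64(-119)), (np.int64(23), np.int64(-2), np.int64(-118)), (np.int64(22), np.int64(0), np.int64(-117)), (np.int64(22), np.int64(2), np.int64(-118)), (np.int64(22), np.int64(5), np.int64(-118))]
```

View pics/w3.png

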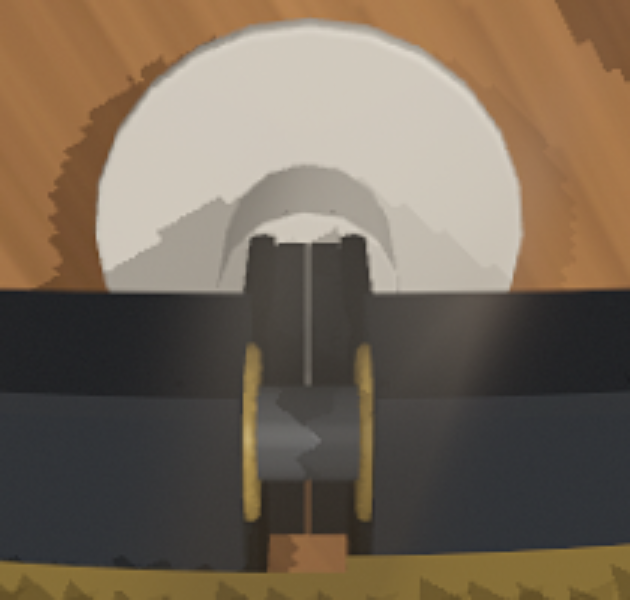

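Request:
drive_tool(
  steps=[
    {"linear": [0,0,-0.15],"dr": [0,0,0],"gripper": 1},
    {"linear": [0,0,-0.3],"dr": [0,0,0],"gripper": 1},
    {"linear": [0,0,-0.4],"dr": [0,0,0],"gripper": 1},
    {"linear": [0,0,-0.4],"dr": [0,0,0],"gripper": 1},
    {"linear": [0,0,-0.4],"dr": [0,0,0],"gripper": -1},
    {"linear": [0,0,-0.4],"dr": [0,0,0],"gripper": -1},
    {"linear": [0,0,-0.4],"dr": [0,0,0],"gripper": -1},
    {"linear": [0,0,-0.4],"dr": [0,0,0],"gripper": -1},
    {"linear": [0,0,-0.4],"dr": [0,0,0],"gripper": -1},
    {"linear": [0,0,-0.4],"dr": [0,0,0],"gripper": -1},
  ],
)

```text
t: 6.85
ee_pos: [0.5977, -0.2234, 0.101]
orientation: [-0.0, 0.87, 0.492, -0.0]
ft_force: [-0.4, 0.6, -0.2]
gripper_width: 0.463
finger_force: 0.0
```

```bash
python3 -c "
from h import *
for n in ('wrist','scene','side'):
  s=state();c=read_camera(n);P=cloud(c,s)
  M=rot(s['orientation']);T=((P-s['ee_pos'])@M).reshape(-1,3)
  q=T[(c['range_z'].ravel()>0)&(abs(T[:,0])<.015)&(abs(T[:,1])<.075)&(T[:,2]>-.07)&(T[:,2]<.015)]
  print(n,s['gripper_width'],len(q),np.histogram(q[:,2],bins=np.arange(-.07,.02,.005)), q.max(0) if len(q) else 0)
  p=P.reshape(-1,3)
  k=p[(np.hypot(p[:,0]-.597,p[:,1]+.223)<.03)&(p[:,2]>.034)&(p[:,2]<.046)]
  if len(k):print(k.mean(0),cv2.minEnclosingCircle(k[:,:2].astype(np.float32)))
  if n=='wrist': save(c,'w4.png');print(T.reshape(480,640,3)[270:340:10,222].round(3))
go([.597,-.226,.1])
"
```

```text
wrist 0.46263813989871133 3593 (array([480, 499, 408, 335, 412, 332, 322, 301, 272, 228,   4,   0,   0,
         0,   0,   0,   0]), array([-7.00000000e-02, -6.50000000e-02, -6.00000000e-02, -5.50000000e-02,
       -5.00000000e-02, -4.50000000e-02, -4.00000000e-02, -3.50000000e-02,
       -3.00000000e-02, -2.50000000e-02, -2.00000000e-02, -1.50000000e-02,
       -1.00000000e-02, -5.00000000e-03,  5.55111512e-17,  5.00000000e-03,
        1.00000000e-02,  1.50000000e-02])) [ 0.01028199  0.03369858 -0.01952519]
[ 0.59753605 -0.22500405  0.04022852] ((0.5970914363861084, -0.2255178987979889), 0.015374114736914635)
[[-0.037 -0.084  0.101]
 [-0.046 -0.085  0.101]
 [-0.055 -0.086  0.101]
 [ 0.036 -0.026 -0.098]
 [ 0.035 -0.025 -0.102]
 [ 0.035 -0.024 -0.106]
 [ 0.033 -0.024 -0.108]]
scene 0.5092674869000134 283 (array([27, 17, 29, 23, 28, 29, 31, 28, 34, 30,  7,  0,  0,  0,  0,  0,  0]), array([-7.00000000e-02, -6.50000000e-02, -6.00000000e-02, -5.50000000e-02,
       -5.00000000e-02, -4.50000000e-02, -4.00000000e-02, -3.50000000e-02,
       -3.00000000e-02, -2.50000000e-02, -2.00000000e-02
[... 287 characters left out ...]
540773703009447 61 (array([ 0,  0,  0,  1,  8,  7, 10, 17, 10,  6,  2,  0,  0,  0,  0,  0,  0]), array([-7.00000000e-02, -6.50000000e-02, -6.00000000e-02, -5.50000000e-02,
       -5.00000000e-02, -4.50000000e-02, -4.00000000e-02, -3.50000000e-02,
       -3.00000000e-02, -2.50000000e-02, -2.00000000e-02, -1.50000000e-02,
       -1.00000000e-02, -5.00000000e-03,  5.55111512e-17,  5.00000000e-03,
        1.00000000e-02,  1.50000000e-02])) [ 0.01233313  0.03218642 -0.01959296]
[ 0.59564299 -0.22065554  0.04035761] ((0.5979551672935486, -0.2220245897769928), 0.01763744093477726)
t 7.0 pos [ 0.5978 -0.2235  0.1013] yaw_y -31.01 j7 -0.348 F [-0.2  0.2 -0.7] Mz 0.042 w 0.6
lin [-0.013  0.003  0.006]
```

The arm missed the lid: all three cameras put the real fingertips about 19.5 mm short of the reported TCP, so the fingers closed just above the grip. The lid hasn't moved. I'll add this offset to the heights from here on.

Request:
drive_tool(
  steps=[
    {"linear": [0,0,0],"dr": [0,0,0],"gripper": -1},
    {"linear": [0,0,0],"dr": [0,0,0],"gripper": -1},
    {"linear": [0,0,0],"dr": [0,0,0],"gripper": -1},
    {"linear": [-0.007,0,0.1],"dr": [0,0,0],"gripper": -1},
    {"linear": [-0.007,0,0.2],"dr": [0,0,0],"gripper": -1},
    {"linear": [-0.007,0,0.3],"dr": [0,0,0],"gripper": -1},
    {"linear": [-0.007,0,0.4],"dr": [0,0,0],"gripper": -1},
    {"linear": [-0.007,0,0.46],"dr": [0,0,0],"gripper": -1},
    {"linear": [-0.007,0,0.5],"dr": [0,0,0],"gripper": -1},
    {"linear": [-0.007,0,0.5],"dr": [0,0,0],"gripper": -1},
  ],
)

```text
t: 8.0
ee_pos: [0.5964, -0.2245, 0.0005]
orientation: [-0.001, 0.87, 0.492, -0.001]
ft_force: [-0.5, 0.5, -0.2]
gripper_width: 0.997
finger_force: 0.0
```

Request:
drive_tool(
  steps=[
    {"linear": [0,0,0],"dr": [0,0,0],"gripper": 1},
    {"linear": [0,0,0],"dr": [0,0,0],"gripper": 1},
    {"linear": [0,0,0],"dr": [0,0,0],"gripper": 1},
    {"linear": [0,0,0],"dr": [0,0,0],"gripper": 1},
    {"linear": [0,0,0],"dr": [0,0,0],"gripper": 1},
    {"linear": [0,0,0],"dr": [0,0,0],"gripper": 1},
    {"linear": [0,0,0],"dr": [0,0,0],"gripper": 1},
    {"linear": [0,0,0],"dr": [0,0,0],"gripper": 1},
    {"linear": [0,0,0],"dr": [0,0,0],"gripper": 1},
    {"linear": [0,0,0],"dr": [0,0,0],"gripper": 1},
  ],
  squeeze=25,
)

```text
t: 9.0
ee_pos: [0.5971, -0.2248, 0.0013]
orientation: [0.0, 0.87, 0.492, -0.0]
ft_force: [-0.4, 0.1, 0.2]
gripper_width: 0.338
finger_force: 25.0
```

Request:
drive_tool(
  steps=[
    {"linear": [0,0,-0.1],"dr": [0,0,0],"gripper": 1},
    {"linear": [0,0,-0.25],"dr": [0,0,0],"gripper": 1},
    {"linear": [0,0,-0.4],"dr": [0,0,0],"gripper": 1},
    {"linear": [0.06,-0.07,-0.55],"dr": [0,0,0],"gripper": 1},
    {"linear": [0.15,-0.18,-0.7],"dr": [0,0,0],"gripper": 1},
    {"linear": [0.27,-0.33,-0.8],"dr": [0,0,0],"gripper": 1},
    {"linear": [0.39,-0.48,-0.8],"dr": [0,0,0],"gripper": 1},
    {"linear": [0.5,-0.62,-0.8],"dr": [0,0,0],"gripper": 1},
    {"linear": [0.6,-0.74,-0.8],"dr": [0,0,0],"gripper": 1},
    {"linear": [0.6,-0.74,-0.8],"dr": [0,0,0],"gripper": 1},
  ],
)

```text
t: 10.0
ee_pos: [0.5304, -0.0396, 0.1613]
orientation: [-0.001, 0.868, 0.496, -0.0]
ft_force: [0.6, 0.3, -2.2]
gripper_width: 0.337
finger_force: 25.0
```

```bash
python3 -c "
from h import *
s=state();c=read_camera('wrist');P=cloud(c,s).reshape(-1,3)
k=P[(np.hypot(P[:,0]-.4675,P[:,1]-.131)<.048)&(P[:,2]>.104)&(P[:,2]<.116)]
A=np.c_[2*k[:,:2],np.ones(len(k))];q=np.linalg.lstsq(A,(k[:,:2]**2).sum(1),rcond=None)[0]
print(len(k),k.mean(0),q,cv2.minEnclosingCircle(k[:,:2].astype(np.float32)))
M=rot(s['orientation']);T=(P-s['ee_pos'])@M
d=T[(np.hypot(T[:,0],T[:,1])<.05)&(T[:,2]<-.008)&(T[:,2]>-.022)&(T[:,0]>.012)]
print('lid tool',len(d),d.min(0),d.max(0))
A=np.c_[2*d[:,:2],np.ones(len(d))]
go([.4675,.131,.16],-31);print(s['finger_force'])
"
```

```text
2611 [0.46904941 0.12633594 0.10907696] [ 0.46808367  0.12670945 -0.23377779] ((0.4672277569770813, 0.12765446305274963), 0.04064667224884033)
lid tool 6430 [ 0.01200187 -0.03702048 -0.02185984] [ 0.03893179  0.03737453 -0.00812955]
t 10.05 pos [ 0.5312 -0.0429  0.1613] yaw_y -30.73 j7 -0.563 F [-0.2  0.1 -2. ] Mz -0.028 w 0.338
lin [ 0.585 -0.718  0.006]
dr [-0.      0.0001  0.0007]
25.00036060810089
```

Request:
drive_tool(
  steps=[
    {"linear": [0.06,-0.07,0],"dr": [0,0,0],"gripper": 1},
    {"linear": [0.15,-0.18,0],"dr": [0,0,0],"gripper": 1},
    {"linear": [0.27,-0.33,0],"dr": [0,0,0],"gripper": 1},
    {"linear": [0.39,-0.48,0],"dr": [0,0,0],"gripper": 1},
    {"linear": [0.49,-0.61,0],"dr": [0,0,0],"gripper": 1},
    {"linear": [0.54,-0.68,0],"dr": [0,0,0],"gripper": 1},
    {"linear": [0.571,-0.71,0],"dr": [0,0,0],"gripper": 1},
    {"linear": [0.571,-0.71,0],"dr": [0,0,0],"gripper": 1},
    {"linear": [0.571,-0.71,0],"dr": [0,0,0],"gripper": 1},
    {"linear": [0.571,-0.71,0],"dr": [0,0,0],"gripper": 1},
  ],
)

```text
t: 11.05
ee_pos: [0.4697, 0.1238, 0.1611]
orientation: [0.0, 0.871, 0.491, -0.0]
ft_force: [-0.5, 0.2, -1.8]
gripper_width: 0.335
finger_force: 25.0
```

```bash
python3 -c "
from h import *
go([.4677,.1277,.103],-31)
for n in ('scene','side'):
  s=state();c=read_camera(n);P=cloud(c,s).reshape(-1,3)
  z=s['ee_pos'][2]
  d=P[(np.hypot(P[:,0]-.4677,P[:,1]-.13)<.05)&(abs(P[:,2]-z-.0145)<.006)]
  A=np.c_[2*d[:,:2],np.ones(len(d))]
  print(n,'lid',len(d),cv2.minEnclosingCircle(d[:,:2].astype(np.float32)))
"
```

```text
t 11.05 pos [0.4697 0.1238 0.1611] yaw_y -31.16 j7 -0.866 F [-0.5  0.2 -1.8] Mz 0.066 w 0.335
lin [ 0.011 -0.018  0.291]
dr [-0.      0.0001 -0.0004]
scene lid 533 ((0.4711878001689911, 0.1265551596879959), 0.04040822014212608)
side lid 298 ((0.4683564007282257, 0.12901571393013), 0.040632255375385284)
```

Request:
drive_tool(
  steps=[
    {"linear": [0.011,-0.017,0],"dr": [0,0,0],"gripper": 1},
    {"linear": [0.011,-0.017,0.06],"dr": [0,0,0],"gripper": 1},
    {"linear": [0.011,-0.017,0.12],"dr": [0,0,0],"gripper": 1},
    {"linear": [0.011,-0.017,0.18],"dr": [0,0,0],"gripper": 1},
    {"linear": [0.011,-0.017,0.22],"dr": [0,0,0],"gripper": 1},
    {"linear": [0.011,-0.017,0.24],"dr": [0,0,0],"gripper": 1},
    {"linear": [0.011,-0.017,0.26],"dr": [0,0,0],"gripper": 1},
    {"linear": [0.011,-0.017,0.275],"dr": [0,0,0],"gripper": 1},
    {"linear": [0.011,-0.017,0.285],"dr": [0,0,0],"gripper": 1},
    {"linear": [0.011,-0.017,0.285],"dr": [0,0,0],"gripper": 1},
  ],
)

```text
t: 12.15
ee_pos: [0.4674, 0.129, 0.1043]
orientation: [0.0, 0.87, 0.492, -0.0]
ft_force: [0.2, -1.0, -2.4]
gripper_width: 0.334
finger_force: 25.0
```

```bash
python3 -c "
from h import *
go([.4677,.1277,.103],-31)
for n in ('scene','side'):
  s=state();c=read_camera(n);P=cloud(c,s).reshape(-1,3)
  z=.118
  d=P[(np.hypot(P[:,0]-.4677,P[:,1]-.13)<.05)&(abs(P[:,2]-z)<.005)]
  print(n,'lid',len(d),d[:,2].mean(),cv2.minEnclosingCircle(d[:,:2].astype(np.float32)))
"
```

```text
t 12.15 pos [0.4674 0.129  0.1043] yaw_y -31.01 j7 -0.913 F [ 0.2 -1.  -2.4] Mz -0.056 w 0.334
lin [-0.005  0.005  0.006]
dr [ 0.  0. -0.]
scene lid 453 0.11763363025044093 ((0.4687979221343994, 0.1317944973707199), 0.04096784442663193)
side lid 250 0.11959187753285866 ((0.4667258560657501, 0.13244052231311798), 0.04140540957450867)
```

Request:
drive_tool(
  steps=[
    {"linear": [0,0,0.004],"dr": [0,0,0],"gripper": 0.2},
    {"linear": [0,0,0.004],"dr": [0,0,0],"gripper": -0.29},
    {"linear": [0,0,0.004],"dr": [0,0,0],"gripper": -0.29},
    {"linear": [0,0,0.004],"dr": [0,0,0],"gripper": -0.29},
    {"linear": [0,0,0.004],"dr": [0,0,0],"gripper": -0.29},
    {"linear": [0,0,-0.1],"dr": [0,0,0],"gripper": -0.29},
    {"linear": [0,0,-0.25],"dr": [0,0,0],"gripper": -0.29},
    {"linear": [0,0,-0.45],"dr": [0,0,0],"gripper": -0.29},
    {"linear": [0,0,-0.65],"dr": [0,0,0],"gripper": -0.29},
    {"linear": [0,0,-0.65],"dr": [0,0,0],"gripper": -0.29},
  ],
)

```text
t: 13.25
ee_pos: [0.4706, 0.1302, 0.24]
orientation: [0.002, 0.87, 0.492, 0.005]
ft_force: [0.5, 1.1, 0.9]
gripper_width: 0.646
finger_force: 0.0
```

```bash
python3 -c "
from h import *
go([.581,.176,.23],51)
for n in ('scene','side'):
  s=state();c=read_camera(n);P=cloud(c,s).reshape(-1,3)
  for z in(.118,.142):
    d=P[(np.hypot(P[:,0]-.4677,P[:,1]-.13)<.05)&(abs(P[:,2]-z)<.005)]
    if len(d): print(n,'lid',len(d),d[:,2].mean(),cv2.minEnclosingCircle(d[:,:2].astype(np.float32)))
"
```

```text
t 13.25 pos [0.4706 0.1302 0.24  ] yaw_y -31.01 j7 -0.841 F [0.5 1.1 0.9] Mz 0.04 w 0.646
lin [0.48  0.355 0.056]
dr [ 1.700e-03  1.000e-04 -2.278e-01]
scene lid 693 0.11688636742324657 ((0.4685569703578949, 0.13183222711086273), 0.041854679584503174)
scene lid 134 0.14074227896817504 ((0.46906641125679016, 0.13184939324855804), 0.015569167211651802)
side lid 429 0.11902257092256202 ((0.4661279320716858, 0.1304551213979721), 0.04315274581313133)
side lid 86 0.14281834323261103 ((0.4661813974380493, 0.1311161369085312), 0.01601259782910347)
```

Request:
drive_tool(
  steps=[
    {"linear": [0.05,0.04,0],"dr": [0,0,-0.022],"gripper": -0.29},
    {"linear": [0.12,0.09,0],"dr": [0,0,-0.045],"gripper": -0.29},
    {"linear": [0.2,0.15,0],"dr": [0,0,-0.068],"gripper": -0.29},
    {"linear": [0.28,0.2,0],"dr": [0,0,-0.091],"gripper": -0.29},
    {"linear": [0.36,0.26,0],"dr": [0,0,-0.114],"gripper": -0.29},
    {"linear": [0.44,0.32,0],"dr": [0,0,-0.137],"gripper": -0.29},
    {"linear": [0.48,0.355,0],"dr": [0,0,-0.16],"gripper": -0.29},
    {"linear": [0.48,0.355,0],"dr": [0,0,-0.183],"gripper": -0.29},
    {"linear": [0.48,0.355,0],"dr": [0,0,-0.206],"gripper": -0.29},
    {"linear": [0.48,0.355,0],"dr": [0,0,-0.228],"gripper": -0.29},
  ],
)

```text
t: 14.35
ee_pos: [0.5768, 0.1747, 0.2321]
orientation: [-0.002, 0.33, 0.944, -0.001]
ft_force: [-0.4, 1.8, 0.5]
gripper_width: 0.645
finger_force: 0.0
```

```bash
python3 -c "
from h import *
s=state();c=read_camera('wrist');P=cloud(c,s).reshape(-1,3)
k=P[(np.hypot(P[:,0]-.581,P[:,1]-.177)<.05)&(P[:,2]>.202)&(P[:,2]<.219)]
e=cv2.minEnclosingCircle(k[:,:2].astype(np.float32));print(len(k),k.mean(0),e)
go([e[0][0],e[0][1],.1595],51)
"
```

```text
3462 [0.57838742 0.17653924 0.21040781] ((0.5801305770874023, 0.17506040632724762), 0.0213784072548151)
t 14.4 pos [0.5767 0.1746 0.2321] yaw_y 51.71 j7 0.394 F [ 0.1 -0.9  0.1] Mz -0.023 w 0.642
lin [-0.013  0.013  0.363]
dr [-0.0004 -0.0004  0.002 ]
```

Request:
drive_tool(
  steps=[
    {"linear": [-0.009,0.018,0],"dr": [0,0,0],"gripper": -0.29},
    {"linear": [-0.009,0.018,0.05],"dr": [0,0,0],"gripper": -0.29},
    {"linear": [-0.009,0.018,0.1],"dr": [0,0,0],"gripper": -0.29},
    {"linear": [-0.009,0.018,0.15],"dr": [0,0,0],"gripper": -0.29},
    {"linear": [-0.009,0.018,0.2],"dr": [0,0,0],"gripper": -0.29},
    {"linear": [-0.009,0.018,0.25],"dr": [0,0,0],"gripper": -0.29},
    {"linear": [-0.009,0.018,0.29],"dr": [0,0,0],"gripper": -0.29},
    {"linear": [-0.009,0.018,0.33],"dr": [0,0,0],"gripper": -0.29},
    {"linear": [-0.009,0.018,0.355],"dr": [0,0,0],"gripper": -0.29},
    {"linear": [-0.009,0.018,0.355],"dr": [0,0,0],"gripper": -0.29},
  ],
)

```text
t: 15.4
ee_pos: [0.581, 0.1762, 0.1625]
orientation: [-0.001, 0.333, 0.943, -0.0]
ft_force: [-1.0, 0.7, 0.2]
gripper_width: 0.65
finger_force: 0.0
```

```bash
python3 -c "
from h import *
go([.4675,.128,.16],-5.4)
s=state();M=rot(s['orientation']);p0=s['ee_pos'];post=np.array([.480,.2575,p0[2]])
d=p0-post;print(np.hypot(*d[:2]),np.degrees(np.arctan2(d[1],d[0])))
for a in (7,14,21,28,35,42,49,56):
  q=post+R.from_euler('z',-a,degrees=True).apply(d);print(a,(M.T@(q-p0)/.2).round(3),round(a/360,4),q.round(4))
"
```

```text
t 15.4 pos [0.581  0.1762 0.1625] yaw_y 51.06 j7 0.353 F [-1.   0.7  0.2] Mz 0.008 w 0.65
lin [ 0.29  -0.544  0.013]
dr [-0.0002 -0.      0.1568]
0.1296196610284712 -38.84020216760057
7 [ 0.005 -0.079  0.   ] 0.0194 [0.5703 0.1645 0.1625]
14 [ 0.019 -0.157  0.   ] 0.0389 [0.5583 0.1542 0.1625]
21 [ 0.043 -0.232  0.   ] 0.0583 [0.5451 0.1454 0.1625]
28 [ 0.075 -0.304  0.   ] 0.0778 [0.531  0.1383 0.1625]
35 [ 0.117 -0.372  0.   ] 0.0972 [0.5161 0.133  0.1625]
42 [ 0.166 -0.434  0.001] 0.1167 [0.5006 0.1295 0.1625]
49 [ 0.222 -0.489  0.001] 0.1361 [0.4849 0.128  0.1625]
56 [ 0.285 -0.538  0.001] 0.1556 [0.4691 0.1283 0.1625]
```

Request:
drive_tool(
  steps=[
    {"linear": [0.005,-0.079,0],"dr": [0,0,0.019],"gripper": -0.29},
    {"linear": [0.019,-0.157,0],"dr": [0,0,0.039],"gripper": -0.29},
    {"linear": [0.043,-0.232,0],"dr": [0,0,0.058],"gripper": -0.29},
    {"linear": [0.075,-0.304,0],"dr": [0,0,0.078],"gripper": -0.29},
    {"linear": [0.117,-0.372,0],"dr": [0,0,0.097],"gripper": -0.29},
    {"linear": [0.166,-0.434,0],"dr": [0,0,0.117],"gripper": -0.29},
    {"linear": [0.195,-0.463,0],"dr": [0,0,0.127],"gripper": -0.29},
    {"linear": [0.222,-0.489,0],"dr": [0,0,0.136],"gripper": -0.29},
    {"linear": [0.253,-0.514,0],"dr": [0,0,0.146],"gripper": -0.29},
    {"linear": [0.285,-0.538,0],"dr": [0,0,0.156],"gripper": -0.29},
  ],
)

```text
t: 16.4
ee_pos: [0.4702, 0.1289, 0.1641]
orientation: [0.001, 0.739, 0.674, 0.001]
ft_force: [1.4, 1.0, -1.2]
gripper_width: 0.644
finger_force: 0.9
```

```bash
python3 -c "
from h import *
s=state();c=read_camera('wrist');P=cloud(c,s).reshape(-1,3)
k=P[(np.hypot(P[:,0]-.475,P[:,1]-.128)<.05)&(P[:,2]>.202)&(P[:,2]<.219)]
T=((k-s['ee_pos'])@rot(s['orientation']))
k=k[abs(T[:,1])<.026]
e=cv2.minEnclosingCircle(k[:,:2].astype(np.float32));print(len(k),k.mean(0),e,'tool',T[abs(T[:,1])<.026].mean(0))
go([.4675,.128,.1625],-5.4)
"
```

```text
4273 [0.47769466 0.13650041 0.2099615 ] ((0.4776609539985657, 0.12738986313343048), 0.021382780745625496) tool [ 0.00827989  0.00690068 -0.04582755]
t 16.45 pos [0.4688 0.1291 0.164 ] yaw_y -5.32 j7 -0.426 F [-0.9  0.7 -0.4] Mz 0.054 w 0.646
lin [-0.006 -0.006  0.007]
dr [0.0002 0.0001 0.0002]
```

Request:
drive_tool(
  steps=[
    {"linear": [0,-0.01,0],"dr": [0,0,0],"gripper": -0.29},
    {"linear": [0,-0.02,0],"dr": [0,0,0],"gripper": -0.29},
    {"linear": [0,-0.03,0],"dr": [0,0,0],"gripper": -0.29},
    {"linear": [0,-0.034,0],"dr": [0,0,0],"gripper": -0.29},
    {"linear": [0,-0.038,0],"dr": [0,0,0],"gripper": -0.29},
    {"linear": [0,-0.041,0],"dr": [0,0,0],"gripper": -0.29},
    {"linear": [0,-0.044,0],"dr": [0,0,0],"gripper": -0.29},
    {"linear": [0,-0.044,0],"dr": [0,0,0],"gripper": -0.29},
    {"linear": [0,-0.044,0],"dr": [0,0,0],"gripper": -0.29},
    {"linear": [0,-0.044,0],"dr": [0,0,0],"gripper": -0.29},
  ],
)

```text
t: 17.45
ee_pos: [0.4605, 0.1294, 0.1632]
orientation: [-0.0, 0.738, 0.675, -0.0]
ft_force: [1.8, -0.3, -0.1]
gripper_width: 0.641
finger_force: 0.7
```

Request:
drive_tool(
  steps=[
    {"linear": [0,-0.003,0],"dr": [0,0,0],"gripper": -0.29},
    {"linear": [0,-0.003,0],"dr": [0,0,0],"gripper": -0.29},
    {"linear": [0,-0.006,0],"dr": [0,0,0],"gripper": -0.29},
    {"linear": [0,-0.006,0],"dr": [0,0,0],"gripper": -0.29},
    {"linear": [0,-0.009,0],"dr": [0,0,0],"gripper": -0.29},
    {"linear": [0,-0.009,0],"dr": [0,0,0],"gripper": -0.29},
    {"linear": [0,-0.009,0],"dr": [0,0,0],"gripper": -0.29},
    {"linear": [0,-0.009,0],"dr": [0,0,0],"gripper": -0.29},
    {"linear": [0,-0.009,0],"dr": [0,0,0],"gripper": -0.29},
    {"linear": [0,-0.009,0],"dr": [0,0,0],"gripper": -0.29},
  ],
)

```text
t: 18.45
ee_pos: [0.4591, 0.1294, 0.1634]
orientation: [0.0, 0.738, 0.675, 0.0]
ft_force: [3.5, -1.7, -0.4]
gripper_width: 0.645
finger_force: 2.0
```

Request:
drive_tool(
  steps=[
    {"linear": [0,-0.003,0],"dr": [0,0,0],"gripper": -0.29},
    {"linear": [0,-0.003,0],"dr": [0,0,0],"gripper": -0.29},
    {"linear": [0,-0.006,0],"dr": [0,0,0],"gripper": -0.29},
    {"linear": [0,-0.006,0],"dr": [0,0,0],"gripper": -0.29},
    {"linear": [0,-0.01,0],"dr": [0,0,0],"gripper": -0.29},
    {"linear": [0,-0.01,0],"dr": [0,0,0],"gripper": -0.29},
    {"linear": [0,-0.01,0],"dr": [0,0,0],"gripper": -0.29},
    {"linear": [0,-0.01,0],"dr": [0,0,0],"gripper": -0.29},
    {"linear": [0,-0.01,0],"dr": [0,0,0],"gripper": -0.29},
    {"linear": [0,-0.01,0],"dr": [0,0,0],"gripper": -0.29},
  ],
)

```text
t: 19.45
ee_pos: [0.4588, 0.1294, 0.164]
orientation: [0.001, 0.738, 0.675, 0.002]
ft_force: [7.1, -2.6, -1.2]
gripper_width: 0.644
finger_force: 3.8
```

```bash
python3 -c "
from h import *
s=state();c=read_camera('wrist');P=cloud(c,s).reshape(-1,3)
T=((P-s['ee_pos'])@rot(s['orientation']))
i=(np.hypot(P[:,0]-.47,P[:,1]-.128)<.05)&(P[:,2]>.202)&(P[:,2]<.219)&(abs(T[:,1])<.027)
print(cv2.minEnclosingCircle(P[i][:,:2].astype(np.float32)),T[i].mean(0),s['finger_force'])
go([.4675,.128,.1625],-5.4)
"
```

```text
((0.46704962849617004, 0.12802918255329132), 0.021463559940457344) [ 0.00830908  0.00769509 -0.0459294 ] 3.798985183238983
t 19.5 pos [0.4588 0.1294 0.164 ] yaw_y -5.12 j7 -0.411 F [ 7.4 -2.4 -0.8] Mz -0.037 w 0.645
lin [-0.003  0.044  0.008]
dr [ 0.0007 -0.0001  0.0008]
```

Request:
drive_tool(
  steps=[
    {"linear": [0,0.02,0],"dr": [0,0,0],"gripper": -0.45},
    {"linear": [-0.004,0.04,0],"dr": [0,0,0],"gripper": -0.45},
    {"linear": [-0.004,0.04,0],"dr": [0,0,-0.023],"gripper": -0.45},
    {"linear": [-0.004,0.04,0],"dr": [0,0,-0.046],"gripper": -0.45},
    {"linear": [-0.004,0.04,0],"dr": [0,0,-0.069],"gripper": -0.45},
    {"linear": [-0.004,0.04,0],"dr": [0,0,-0.092],"gripper": -0.45},
    {"linear": [-0.004,0.04,0],"dr": [0,0,-0.115],"gripper": -0.45},
    {"linear": [-0.004,0.04,0],"dr": [0,0,-0.138],"gripper": -0.45},
    {"linear": [-0.004,0.04,0],"dr": [0,0,-0.161],"gripper": -0.45},
    {"linear": [-0.004,0.04,0],"dr": [0,0,-0.184],"gripper": -0.45},
  ],
)

```text
t: 20.5
ee_pos: [0.4637, 0.1288, 0.1629]
orientation: [-0.001, 0.246, 0.969, -0.0]
ft_force: [0.1, 0.3, -0.1]
gripper_width: 0.722
finger_force: 0.0
```

```bash
python3 -c "
from h import *
go([.4668,.1285,.1605],165)
"
```

```text
t 20.5 pos [0.4637 0.1288 0.1629] yaw_y 61.54 j7 0.746 F [ 0.1  0.3 -0.1] Mz 0.038 w 0.722
lin [-0.014  0.006  0.012]
dr [ 0.0003 -0.0004 -0.2874]
```

Request:
drive_tool(
  steps=[
    {"linear": [-0.014,0.006,0],"dr": [0,0,-0.023],"gripper": -0.45},
    {"linear": [-0.014,0.006,0],"dr": [0,0,-0.046],"gripper": -0.45},
    {"linear": [-0.014,0.006,0],"dr": [0,0,-0.069],"gripper": -0.45},
    {"linear": [-0.014,0.006,0],"dr": [0,0,-0.092],"gripper": -0.45},
    {"linear": [-0.014,0.006,0],"dr": [0,0,-0.115],"gripper": -0.45},
    {"linear": [-0.014,0.006,0],"dr": [0,0,-0.138],"gripper": -0.45},
    {"linear": [-0.014,0.006,0],"dr": [0,0,-0.161],"gripper": -0.45},
    {"linear": [-0.014,0.006,0],"dr": [0,0,-0.184],"gripper": -0.45},
    {"linear": [-0.014,0.006,0],"dr": [0,0,-0.207],"gripper": -0.45},
    {"linear": [-0.014,0.006,0],"dr": [0,0,-0.23],"gripper": -0.45},
  ],
)

```text
t: 21.5
ee_pos: [0.4667, 0.1285, 0.1629]
orientation: [-0.001, -0.457, 0.89, 0.001]
ft_force: [-0.5, -0.0, -0.2]
gripper_width: 0.721
finger_force: 0.0
```

```bash
python3 -c "
from h import *
go([.4668,.1285,.1605],165)
"
```

```text
t 21.5 pos [0.4667 0.1285 0.1629] yaw_y 144.34 j7 2.187 F [-0.5 -0.  -0.2] Mz 0.004 w 0.721
lin [-0.    -0.     0.012]
dr [ 0.0004 -0.0001 -0.0574]
```

Request:
drive_tool(
  steps=[
    {"linear": [0,0,0.01],"dr": [0,0,-0.02],"gripper": -0.45},
    {"linear": [0,0,0.01],"dr": [0,0,-0.04],"gripper": -0.45},
    {"linear": [0,0,0.01],"dr": [0,0,-0.057],"gripper": -0.45},
    {"linear": [0,0,0.01],"dr": [0,0,-0.057],"gripper": -0.3},
    {"linear": [0,0,0.01],"dr": [0,0,-0.057],"gripper": -0.1},
    {"linear": [0,0,0.01],"dr": [0,0,-0.057],"gripper": 0.1},
    {"linear": [0,0,0.01],"dr": [0,0,-0.057],"gripper": 0.2},
    {"linear": [0,0,0.01],"dr": [0,0,-0.057],"gripper": 1},
    {"linear": [0,0,0.01],"dr": [0,0,-0.057],"gripper": 1},
    {"linear": [0,0,0.01],"dr": [0,0,-0.057],"gripper": 1},
  ],
  squeeze=50,
)

```text
t: 22.5
ee_pos: [0.4675, 0.128, 0.1613]
orientation: [-0.0, -0.605, 0.796, 0.0]
ft_force: [-0.4, 0.6, 0.3]
gripper_width: 0.45
finger_force: 50.0
```

```bash
cat > k.py <<'E'
from h import *
s=state();go([.4668,.1285,.1605],165);print("M",np.round(s["moment"],3),"tau7",round(s["joint_efforts"][6],4),"grip",round(s["finger_force"],1))
E
python3 k.py
```

```text
t 22.5 pos [0.4675 0.128  0.1613] yaw_y 164.46 j7 2.538 F [-0.4  0.6  0.3] Mz 0.034 w 0.45
lin [-0.001  0.004  0.004]
dr [ 0.0001 -0.     -0.0015]
M [0.202 0.103 0.034] tau7 -0.0024 grip 50.0
```

Request:
drive_tool(
  steps=[
    {"linear": [0,0,0],"dr": [0,0,0.01],"gripper": 1},
    {"linear": [0,0,0],"dr": [0,0,0.02],"gripper": 1},
    {"linear": [0,0,0],"dr": [0,0,0.03],"gripper": 1},
    {"linear": [0,0,0],"dr": [0,0,0.04],"gripper": 1},
    {"linear": [0,0,0],"dr": [0,0,0.05],"gripper": 1},
    {"linear": [0,0,0],"dr": [0,0,0.06],"gripper": 1},
    {"linear": [0,0,0],"dr": [0,0,0.07],"gripper": 1},
    {"linear": [0,0,0],"dr": [0,0,0.07],"gripper": 1},
    {"linear": [0,0,0],"dr": [0,0,0.07],"gripper": 1},
    {"linear": [0,0,0],"dr": [0,0,0.07],"gripper": 1},
  ],
)

```text
t: 23.5
ee_pos: [0.4675, 0.1282, 0.1611]
orientation: [-0.0, -0.417, 0.909, 0.0]
ft_force: [-0.9, 1.4, -1.3]
gripper_width: 0.446
finger_force: 50.0
```

```bash
python3 k.py
```

```text
t 23.5 pos [0.4675 0.1282 0.1611] yaw_y 139.34 j7 2.099 F [-0.9  1.4 -1.3] Mz -0.033 w 0.446
lin [0.001 0.003 0.003]
dr [ 0.0001 -0.     -0.0713]
M [ 0.541  0.197 -0.033] tau7 0.0078 grip 50.0
```

Request:
drive_tool(
  steps=[
    {"linear": [0,0,0],"dr": [0,0,0.005],"gripper": 1},
    {"linear": [0,0,0],"dr": [0,0,0.01],"gripper": 1},
    {"linear": [0,0,0],"dr": [0,0,0.015],"gripper": 1},
    {"linear": [0,0,0],"dr": [0,0,0.02],"gripper": 1},
    {"linear": [0,0,0],"dr": [0,0,0.025],"gripper": 1},
    {"linear": [0,0,0],"dr": [0,0,0.03],"gripper": 1},
    {"linear": [0,0,0],"dr": [0,0,0.035],"gripper": 1},
    {"linear": [0,0,0],"dr": [0,0,0.04],"gripper": 1},
    {"linear": [0,0,0],"dr": [0,0,0.045],"gripper": 1},
    {"linear": [0,0,0],"dr": [0,0,0.05],"gripper": 1},
  ],
)

```text
t: 24.5
ee_pos: [0.4673, 0.1285, 0.1612]
orientation: [-0.0, -0.27, 0.963, 0.0]
ft_force: [-2.2, 1.7, -1.6]
gripper_width: 0.447
finger_force: 50.0
```

```bash
python3 k.py
```

```text
t 24.5 pos [0.4673 0.1285 0.1612] yaw_y 121.27 j7 1.784 F [-2.2  1.7 -1.6] Mz 0.052 w 0.447
lin [0.002 0.002 0.003]
dr [ 0.0002 -0.     -0.1215]
M [0.689 0.241 0.052] tau7 0.2816 grip 50.0
```

Request:
drive_tool(
  steps=[
    {"linear": [0,0,0],"dr": [0,0,0.005],"gripper": 1},
    {"linear": [0,0,0],"dr": [0,0,0.01],"gripper": 1},
    {"linear": [0,0,0],"dr": [0,0,0.015],"gripper": 1},
    {"linear": [0,0,0],"dr": [0,0,0.02],"gripper": 1},
    {"linear": [0,0,0],"dr": [0,0,0.025],"gripper": 1},
    {"linear": [0,0,0],"dr": [0,0,0.03],"gripper": 1},
    {"linear": [0,0,0],"dr": [0,0,0.035],"gripper": 1},
    {"linear": [0,0,0],"dr": [0,0,0.04],"gripper": 1},
    {"linear": [0,0,0],"dr": [0,0,0.045],"gripper": 1},
    {"linear": [0,0,0],"dr": [0,0,0.05],"gripper": 1},
  ],
)

```text
t: 25.5
ee_pos: [0.4674, 0.1288, 0.1612]
orientation: [-0.0, -0.116, 0.993, 0.001]
ft_force: [-1.9, 3.1, -1.3]
gripper_width: 0.449
finger_force: 50.0
```

```bash
python3 k.py
```

```text
t 25.5 pos [0.4674 0.1288 0.1612] yaw_y 103.28 j7 1.47 F [-1.9  3.1 -1.3] Mz -0.026 w 0.449
lin [ 0.003 -0.001  0.004]
dr [ 2.000e-04  1.000e-04 -1.714e-01]
M [ 0.75   0.243 -0.026] tau7 0.2811 grip 50.0
```

Request:
drive_tool(
  steps=[
    {"linear": [0,0,0],"dr": [0,0,0.005],"gripper": 1},
    {"linear": [0,0,0],"dr": [0,0,0.01],"gripper": 1},
    {"linear": [0,0,0],"dr": [0,0,0.015],"gripper": 1},
    {"linear": [0,0,0],"dr": [0,0,0.02],"gripper": 1},
    {"linear": [0,0,0],"dr": [0,0,0.025],"gripper": 1},
    {"linear": [0,0,0],"dr": [0,0,0.03],"gripper": 1},
    {"linear": [0,0,0],"dr": [0,0,0.035],"gripper": 1},
    {"linear": [0,0,0],"dr": [0,0,0.04],"gripper": 1},
    {"linear": [0,0,0],"dr": [0,0,0.045],"gripper": 1},
    {"linear": [0,0,0],"dr": [0,0,0.05],"gripper": 1},
  ],
)

```text
t: 26.5
ee_pos: [0.4676, 0.1292, 0.1614]
orientation: [-0.0, 0.041, 0.999, 0.001]
ft_force: [-0.9, 3.6, -2.3]
gripper_width: 0.443
finger_force: 50.0
```

```bash
python3 k.py
```

```text
t 26.5 pos [0.4676 0.1292 0.1614] yaw_y 85.35 j7 1.157 F [-0.9  3.6 -2.3] Mz 0.399 w 0.443
lin [ 0.004 -0.004  0.004]
dr [ 2.000e-04  1.000e-04 -2.213e-01]
M [0.84  0.151 0.399] tau7 -0.132 grip 50.0
```

Request:
drive_tool(
  steps=[
    {"linear": [0,0,0],"dr": [0,0,0.01],"gripper": 1},
    {"linear": [0,0,0],"dr": [0,0,0.02],"gripper": 1},
    {"linear": [0,0,0],"dr": [0,0,0.03],"gripper": 1},
    {"linear": [0,0,0],"dr": [0,0,0.04],"gripper": 1},
    {"linear": [0,0,0],"dr": [0,0,0.05],"gripper": 1},
    {"linear": [0,0,0],"dr": [0,0,0.06],"gripper": 1},
    {"linear": [0,0,0],"dr": [0,0,0.07],"gripper": 1},
    {"linear": [0,0,0],"dr": [0,0,0.08],"gripper": 1},
    {"linear": [0,0,0],"dr": [0,0,0.09],"gripper": 1},
    {"linear": [0,0,0],"dr": [0,0,0.1],"gripper": 1},
  ],
)

```text
t: 27.5
ee_pos: [0.4678, 0.1299, 0.1615]
orientation: [-0.0, 0.347, 0.938, 0.001]
ft_force: [-0.2, 3.9, -1.9]
gripper_width: 0.447
finger_force: 50.0
```

```bash
python3 k.py; python3 -c "
from h import *
c=read_camera('scene');cv2.imwrite('pics/s5.png',cv2.resize(c['color'][200:330,340:500,::-1],None,fx=4,fy=4))
m=[]
for i in range(3): read_camera('scene');s=state();m.append((s['moment'][2],s['joint_efforts'][6],s['joints'][6]))
print(np.round(m,3))"
```

```text
t 27.5 pos [0.4678 0.1299 0.1615] yaw_y 49.34 j7 0.528 F [-0.2  3.9 -1.9] Mz 0.508 w 0.447
lin [-0.001 -0.009  0.005]
dr [ 3.000e-04  3.000e-04 -3.213e-01]
M [1.067 0.02  0.508] tau7 0.0909 grip 50.0
[[ 0.415 -0.877  0.53 ]
 [ 0.454 -0.552  0.531]
 [ 0.405 -0.459  0.531]]
```

View pics/s5.png

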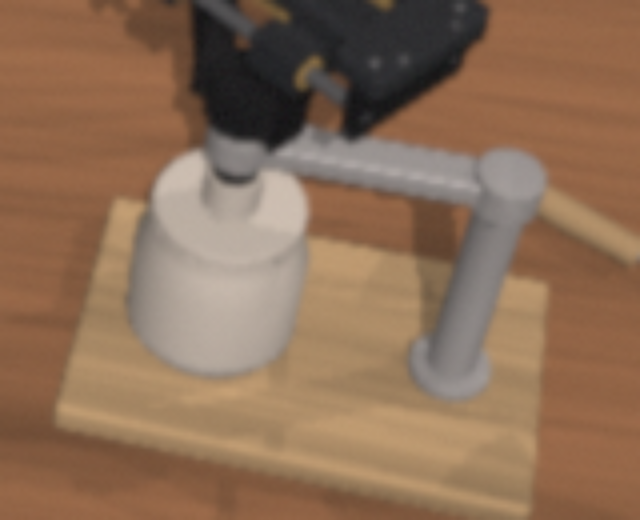

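Request:
drive_tool(
  steps=[
    {"linear": [0,0,0],"dr": [0,0,0.015],"gripper": 1},
    {"linear": [0,0,0],"dr": [0,0,0.03],"gripper": 1},
    {"linear": [0,0,0],"dr": [0,0,0.045],"gripper": 1},
    {"linear": [0,0,0],"dr": [0,0,0.06],"gripper": 1},
    {"linear": [0,0,0],"dr": [0,0,0.075],"gripper": 1},
    {"linear": [0,0,0],"dr": [0,0,0.09],"gripper": 1},
    {"linear": [0,0,0],"dr": [0,0,0.105],"gripper": 1},
    {"linear": [0,0,0],"dr": [0,0,0.115],"gripper": 1},
    {"linear": [0,0,0],"dr": [0,0,0.125],"gripper": 1},
    {"linear": [0,0,0],"dr": [0,0,0.125],"gripper": 1},
  ],
)

```text
t: 28.7
ee_pos: [0.4686, 0.1303, 0.1619]
orientation: [-0.0, 0.679, 0.734, 0.002]
ft_force: [0.0, 6.4, -2.1]
gripper_width: 0.45
finger_force: 50.0
```

```bash
python3 k.py; python3 -c "
from h import *
m=[]
for i in range(4): read_camera('scene');s=state();m.append((s['moment'][2],s['joint_efforts'][6],s['joints'][6]))
print(np.round(m,3))"
```

```text
t 28.7 pos [0.4686 0.1303 0.1619] yaw_y 4.49 j7 -0.254 F [ 0.   6.4 -2.1] Mz 0.636 w 0.45
lin [-0.008 -0.01   0.007]
dr [ 0.0007  0.0005 -0.4459]
M [ 1.448 -0.226  0.636] tau7 -0.9895 grip 50.0
[[ 0.601 -0.701 -0.253]
 [ 0.611 -0.624 -0.253]
 [ 0.559 -0.609 -0.253]
 [ 0.595 -0.607 -0.253]]
```

Request:
drive_tool(
  steps=[
    {"linear": [0,0,0],"dr": [0,0,0],"gripper": 0},
    {"linear": [0,0,0],"dr": [0,0,0],"gripper": -0.2},
    {"linear": [0,0,0],"dr": [0,0,0],"gripper": -0.45},
    {"linear": [0,0,0],"dr": [0,0,0],"gripper": -0.45},
    {"linear": [0,0,0],"dr": [0,0,0],"gripper": -0.45},
    {"linear": [0,0,0],"dr": [0,0,0],"gripper": -0.45},
    {"linear": [0,0,-0.1],"dr": [0,0,0],"gripper": -0.45},
    {"linear": [0,0,-0.25],"dr": [0,0,0],"gripper": -0.45},
    {"linear": [0,0,-0.4],"dr": [0,0,0],"gripper": -0.45},
    {"linear": [0,0,-0.5],"dr": [0,0,0],"gripper": -0.45},
  ],
)

```text
t: 29.9
ee_pos: [0.4684, 0.1281, 0.2635]
orientation: [0.001, 0.68, 0.733, 0.001]
ft_force: [-0.4, -0.1, -0.1]
gripper_width: 0.722
finger_force: 0.0
```

```bash
python3 k.py; python3 -c "
from h import *
for n in ('scene','side'):
  c=read_camera(n);P=cloud(c).reshape(-1,3)
  for z,r in((.209,.03),(.118,.05)):
    d=P[(np.hypot(P[:,0]-.4677,P[:,1]-.131)<r)&(abs(P[:,2]-z)<.005)]
    print(n,z,len(d),cv2.minEnclosingCircle(d[:,:2].astype(np.float32)))
"
```

```text
t 29.9 pos [0.4684 0.1281 0.2635] yaw_y 4.27 j7 -0.214 F [-0.4 -0.1 -0.1] Mz -0.062 w 0.722
lin [ 0.003 -0.009  0.515]
dr [ 0.      0.0005 -0.4465]
M [-0.025 -0.132 -0.062] tau7 -0.0198 grip 0.0
scene 0.209 267 ((0.46998998522758484, 0.1291479468345642), 0.02195434644818306)
scene 0.118 663 ((0.46871235966682434, 0.13184580206871033), 0.040816158056259155)
side 0.209 137 ((0.4658479392528534, 0.12990719079971313), 0.02172294817864895)
side 0.118 358 ((0.4645646810531616, 0.13009922206401825), 0.042185716331005096)
```

```bash
python3 -c "
from rig import *
print(close_job())"
```

```text
the job is handed in; nothing more can be done
None
```

I handed the job in at about 30 s with the lid seated, the clamp arm at its stop and the knob about a quarter turn past touch (within about 9°); no verdict came back, and I never measured the pad force or re-measured the other things. The first grasp closed above the lid's grip because the real fingertips sit about 19.5 mm short of the stated TCP, so I corrected for that.

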